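Jack up the bazaar display stage and hold it

TASK

Stand the small jack on the table with its saddle centred under the round lift pad of the display stage's steel tongue, handle pointing back out from the stage, and let go of it. Give it a trial pump (handle right down so that the deck rises, then all the way back up so that it settles), then push the handle right down again and finish while holding it down, the deck raised for a colleague to slip a prop in. Lift the deck with the jack only, and leave the house, the tin and the cup where they stand.

Things in the scene. Friction and masses are not known exactly. Their poses are not given: they have to be found in the camera images.
- stage: Plywood stage fixed to the table. Origin on the table right below the lift pad; x points from the front in under the deck, y left, z up. Deck: front edge x=25 mm, back edge x=265, y=-150 to 250, underside 80 and top 98 mm high; ornaments up to 110 mm stand fixed on it. Open in front, side panels at y=-140 and 240. Steel tongue 44 mm wide, 5 thick, sticks out in front to x=-25, at y=0.
- lift_pad (a point): Centre of the underside of the lift pad, a round steel disc 30 mm across, 8 thick, below the steel tongue, marked on the tongue's top by a raised ring 32 mm across. 67 mm above the table with the deck down, about 90 mm on the fully pumped jack. The deck is hinged along its far edge, 265 mm behind the pad, and sinks back by its own weight (10 to 15 N at the pad).
- jack: Small loose grey jack, 0.9 kg. Origin on its underside below the middle of the housing; x points to the nose with the saddle, z up; the handle is at -x. Base plate 255 x 80 x 12 mm, from x=-140 to 115. Saddle axis at x=85 mm, y=0. Housing block 52 mm long (x), 40 wide (y), from 12 to 76 mm high: grip it there across its width.
- jack_grip (a point): Point inside the housing block, on its axis, 55 mm above the jack's underside, at x = 0, y = 0 of the jack: a good grip height.
- saddle_top (a point): Centre of the top of the saddle, a rubber-faced disc 40 mm across; 53 mm above the jack's underside with the handle up (14 mm below the pad), rises 36 mm with the full handle stroke, in proportion to the handle angle.
- handle (a joint): Pump handle angle, rad: 0 = up (sloping 0.61 rad above level, to the rear), 0.70 = right down on its stop. A spring returns it to 0 when let go and the saddle sinks with it. The saddle meets the pad at about 0.27; pressing right down under load takes about 10 to 16 N at the crossbar.
- handle_pivot (a point): Pivot of the handle on the jack: x = -34 mm, y = 0, 52 mm above the jack's underside; the axis is along the jack's y.
- handle_bar (a point): Middle of the handle's crossbar, a round rubber grip 20 mm thick and 70 mm long along the jack's y axis, 120 mm from the pivot, moving on a circle about it. About 121 mm above the table with the handle up, 41 mm right down.
- house: Loose wooden house ornament, 60 x 55 mm, about 95 mm high, origin under its centre; stays where it is.
- tin: Loose closed pale round tin, 64 mm across, 85 mm high, origin under its centre; stays where it is.
- candle_glass: Loose open pale candle cup, 72 mm across, 75 mm high, origin under its centre; stays where it is.

How it is judged (in metres and radians):
On the way, in this order (a step that is already met when the one before it is completed fails the run):
1. the jack stands on the table with its saddle centred under the lift pad (within 12 mm), handle up to the rear, and the robot has let go of it (horizontal distance between saddle_top and lift_pad below 0.012 m and value of joint handle below 0.12 rad and x of jack in the frame of stage below -0.04 m and contact force between each of the arm, the fingers and jack below 0.5 N and height (world z) of jack below 0.006 m and angle between jack's own z axis and vertical below 0.06 rad), for 0.2 s.
2. trial pump: the handle goes right down (over 0.60 rad) and the deck rises on the jack (height (world z) of lift_pad above 0.08 m and horizontal distance between saddle_top and lift_pad below 0.012 m and value of joint handle above 0.6 rad and contact force between jack and stage above 4 N), for 0.1 s.
3. the handle comes back up and the deck settles (height (world z) of lift_pad below 0.069 m and value of joint handle below 0.12 rad and horizontal distance between saddle_top and lift_pad below 0.012 m), for 0.1 s.
At the end, for the whole second after the job is handed in: The robot holds the handle down (over 0.60 of 0.70 rad, over 3 N), still; the jack stands flat, its saddle within 12 mm of the pad centre in plan; the deck is raised (pad over 80 mm above the table, a 13 mm lift), carried by the jack (over 4 N), not touched by the robot (all of step 2 and velocity of joint handle between -0.1 and 0.1 rad/s and contact force between any of the fingers, the arm and jack above 3 N and contact force between each of the arm, the fingers and stage below 0.5 N and height (world z) of jack below 0.006 m and angle between jack's own z axis and vertical below 0.06 rad); the arm keeps its last pose, push and grip.
It fails at once if the robot pushes or lifts the stage itself (over 6 N) (contact force between any of the arm, the fingers and stage above 6 N).
It fails at once if the deck is raised while the saddle is not under the pad (height (world z) of lift_pad above 0.075 m and horizontal distance between saddle_top and lift_pad above 0.03 m).
It fails at once if the house is shifted by more than 25 mm or knocked over (distance of house from where it was at the start of the episode above 0.025 m or angle between house's own z axis and vertical above 0.35 rad).
It fails at once if the tin is shifted by more than 25 mm or knocked over (distance of tin from where it was at the start of the episode above 0.025 m or angle between tin's own z axis and vertical above 0.35 rad).
It fails at once if the cup is shifted by more than 25 mm or knocked over (distance of candle_glass from where it was at the start of the episode above 0.025 m or angle between candle_glass's own z axis and vertical above 0.35 rad).
It also fails if it takes over 72 s, if anything falls off the work surface, if the arm or the gripper's body presses on something with over 40 N, if the wrist force passes 120 N, or if a joint passes its speed limit or range.

ROBOT

A 7-joint arm with a two-finger parallel gripper is mounted at the origin on the work surface. World frame = base frame: x ahead of the robot, y to its left, z up, the work surface at z = 0. Lengths are in m, angles in degrees, forces in N, time in s.
With the tool pointing down it reaches from about 0.35 to 0.9 m from the base axis. Payload 8.1 kg.
Tool frame: the origin (TCP) lies between the finger pads; the fingertips stand 14 mm ahead of it and the grasp point (between the pads) lies 5 mm behind it; x points along the fingers, y is the direction in which the jaws open and shut, and the axes are right-handed (so a half turn about x gives the same grasp; the last joint's range is limited). The gripper opens to 85 mm and grips with 20 to 120 N. Pads are 22 mm wide; open, the fingers measure 114 mm over their backs; the gripper's body (76 mm by 85 mm) begins 54 mm behind the grasp point. The pads swing forward as they close: fully open they stand 13 mm farther back than shut.
Start: joints at [-71.711, 24.895, 1.432, 90.138, -0.665, 64.973, -4.303], TCP at [0.256, 0.57, 0.245] pointing down, gripper open.
Joint ranges: [-149.89, 149.89], [-25.12, 119.58], [-72.63, 75.52], [4.76, 147.25], [-75.54, 255.54], [6.69, 114.76], [-157.13, 157.13]. Speed limits (degrees/s): [127.2, 127.2, 172.46, 172.46, 180, 180, 180].

INTERFACE

Orientations are given as [roll, pitch, yaw] about the fixed x, y, z axes, in that order (R = Rz(yaw) Ry(pitch) Rx(roll)).
In Python, from station import ctrl gives the robot as it stands. The module is installed in compiled form; this text tells all that it offers.
- The arm moves only by the tool drive_tool, never from a script. Its argument "steps" is a list of rows, each a list of 3 entries, a list of its own where there are three numbers: the shift along the tool's x, y, z in units of 500 mm (1.0 is 500 mm), then the turn, a rotation vector about the tool's x, y, z in units of 45 degrees (1.0 is 45 degrees), then the finger opening in mm, from 0 to 85.4. In form: [[[x, y, z], [wx, wy, wz], gripper], ...]. A call has 1 to 10 rows; each row is the pose to reach, as a shift and turn from the pose commanded when the call began, along the tool's axes at that moment; what a row does not reach only later rows make up. A row lasts 1/8 s, in which the tool goes at most 62.5 mm and 10.7 degrees, less where a joint would pass 70% of its speed; a pose out of reach is approached as far as the arm can. A call with a number of a shift or a turn outside -1 to 1 is refused whole. A call with a gripper value outside its range is refused whole. The fingers move at their own pace and stop on an object; "newtons" is the grip in N (left out, the last holds). Time passes only in rows, so rows that repeat a pose let the fingers close. It gives the time, the measured TCP pose, the force and the opening at its end, in the units of the state.
- ctrl.get_obs(): the state, without advancing time (a new reading comes with each control period).
- ctrl.camera(name): name is "side" or "top"; returns the picture (420x560x3 uint8, red, green, blue); there is no depth.
- ctrl.calibration(name): a dict with "fx", "fy", "cx", "cy" (pixels), "k1" (the pictures are not rectified: a ray, as slopes to the right and down, at radius r is drawn at 1 + k1 r^2 times it, then the intrinsics apply), "R" (3x3) and "t" (3): a world point X has camera coordinates R X + t. Camera axes: x right, y down, z forward; pixel columns grow to the right and rows downward; lengths in m; the calibration is good to about 2 mm. A picture is of the moment at which its call begins. calibration takes no time and is no camera call.
- ctrl.finish_job(): hands the job in, once; it reports no verdict.
The state is a dict: "clock": time; "qpos": joint angles; "qd": joint speeds; "effort": joint torques, N m; "tcp_pos": TCP position; "orientation": TCP orientation; "force": force on the tool from outside, world axes, zero at the start; "moment": the same for the moment, N m; "grip_width": opening from 0.0 (shut) to 1.0 (fully open).
Only numpy, scipy, OpenCV 4.12 (cv2) and the standard library are available. Lean on these libraries where they do the work, as an engineer would, in place of code of your own. Each camera call takes 0.05 s, during which the arm holds its last target.

## Working session

There is one attempt and no reset: what is moved stays moved. The work goes in short steps, Python scripts to look and compute and a tool call to move; the robot and the scene stay as the last step left them, time stands still between calls to the robot, and variables do not carry over. Pictures are saved under pics/ and viewed, and the job is handed in when it is done.

Besides the shell and the picture viewer there is one more tool, called after "Emit:" by a JSON object that holds its "name" and its "arguments". drive_tool: Moves the arm, as the interface text tells. Its arguments: {"type":"object","properties":{"steps":{"type":"array"},"newtons":{"type":"number"}},"required":["steps"]}

```bash
mkdir -p pics; cat > h.py <<'E'
import numpy as np, cv2
from station import ctrl
def snap(n,f):
    im=ctrl.camera(n); cv2.imwrite('pics/'+f,im[:,:,::-1].copy()); return im
E
python3 - <<'E'
from h import *
snap('top','t0.png');snap('side','s0.png')
print(ctrl.get_obs())
for n in('top','side'):print(ctrl.calibration(n))
E
```

```text
{'clock': 0.1, 'qpos': array([-71.71113941,  24.9336099 ,   1.43226069,  90.18333616,
        -0.66440652,  64.97329329,  -4.30204093]), 'qd': array([-0.01984272, -0.05438603, -0.04730593, -0.06313639,  0.00588667,
       -0.01501431, -0.10386761]), 'effort': array([ 3.46031746e-03, -6.71745515e+01,  1.02841258e+00, -3.16907895e+01,
        1.58300553e-02,  7.20786615e-03,  9.92650335e-07]), 'tcp_pos': array([0.25576218, 0.56980376, 0.24459596]), 'orientation': array([ -84.21365788,   89.91806723, -108.38532028]), 'force': array([-0.02988045,  0.2871076 , -0.4586885 ]), 'moment': array([-0.01761668,  0.010281  ,  0.07840859]), 'grip_width': 1.0010595965864102}
{'fx': 456.0733982646733, 'fy': 456.0733982646733, 'cx': 278.65613778834705, 'cy': 212.03112137434636, 'k1': -0.1467158407403672, 'R': array([[ 0.02157775, -0.99974801,  0.00618929],
       [-0.97664228, -0.02240205, -0.21370075],
       [ 0.21378556, -0.00143354, -0.97687956]]), 't': array([-0.01433516,  0.53036553,  1.60776638])}
{'fx': 467.9617025740264, 'fy': 467.9617025740264, 'cx': 280.25144651904895, 'cy': 205.72230523404585, 'k1': 0.010638627044779999, 'R': array([[ 0.94061317, -0.339451  , -0.00445796],
       [-0.23311477, -0.6362996 , -0.73537768],
       [ 0.24678809,  0.69274515, -0.67764283]]), 't': array([-0.49044387,  0.20792634,  1.51400362])}
```

View pics/t0.png

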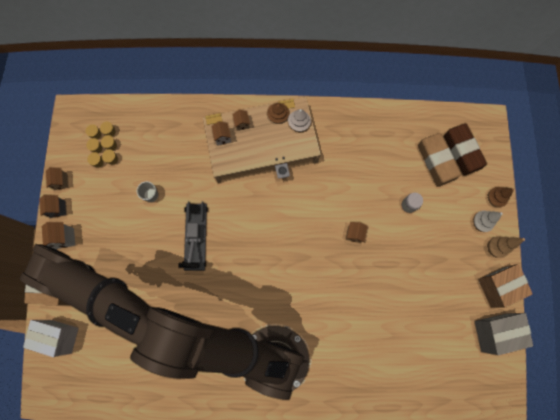

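View pics/s0.png

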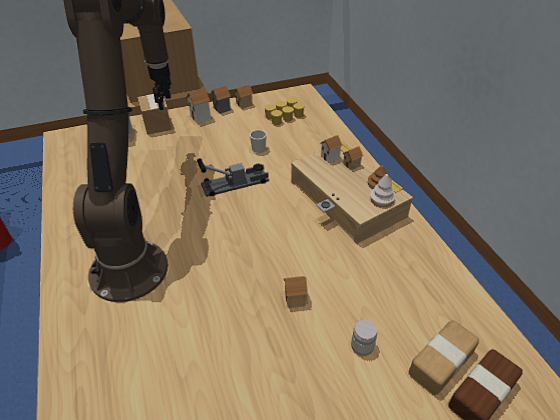

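```bash
python3 - <<'E'
import cv2
t=cv2.imread('pics/t0.png');s=cv2.imread('pics/s0.png')
def c(im,x0,y0,w,h,k,f):
    cv2.imwrite('pics/'+f,cv2.resize(im[y0:y0+h,x0:x0+w],None,fx=k,fy=k,interpolation=cv2.INTER_CUBIC))
c(t,160,190,80,90,6,'tj.png');c(t,190,90,140,100,5,'ts.png')
c(s,185,140,100,70,7,'sj.png');c(s,280,140,140,100,5,'ss.png')
E
```

```text
(no output)
```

View pics/tj.png

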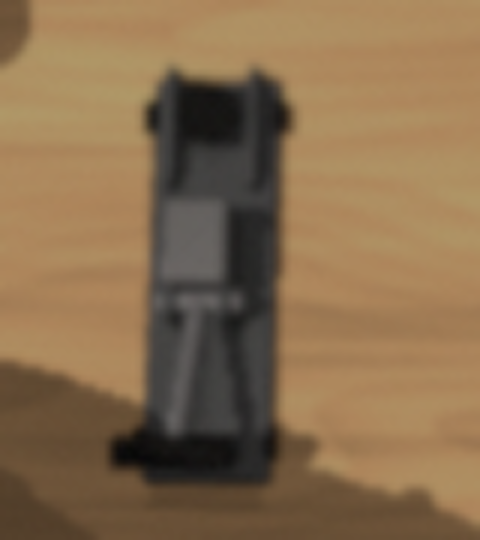

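View pics/ts.png

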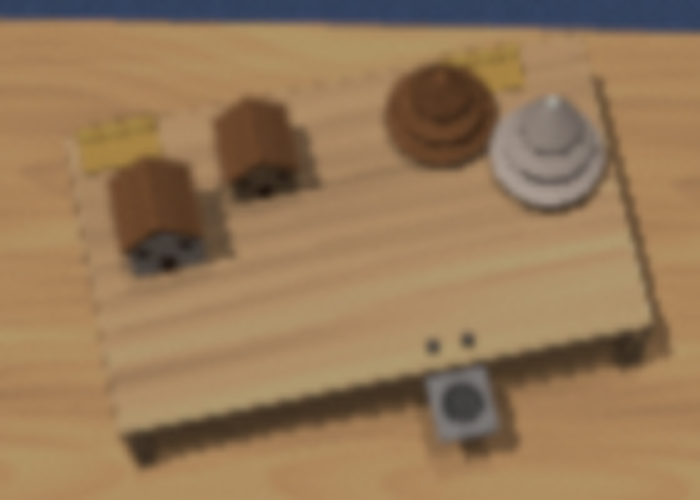

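View pics/sj.png

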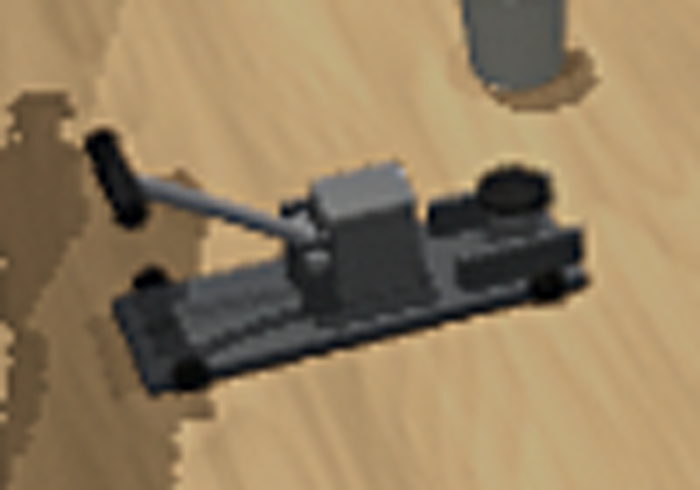

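View pics/ss.png

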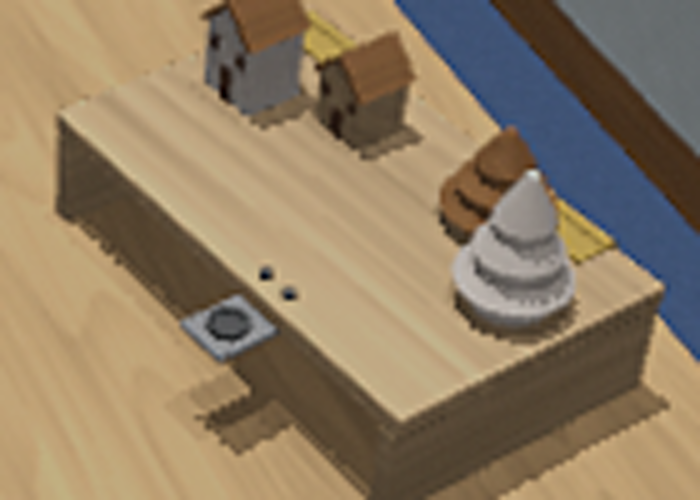

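```bash
cat >> h.py <<'E'
from scipy.optimize import least_squares
cal={n:ctrl.calibration(n) for n in('top','side')}
def proj(n,X):
    c=cal[n]; p=np.atleast_2d(X)@c['R'].T+c['t']; a=p[:,:2]/p[:,2:]
    a=a*(1+c['k1']*(a**2).sum(1,keepdims=True))
    return a*[c['fx'],c['fy']]+[c['cx'],c['cy']]
def ray(n,uv):
    c=cal[n]; d=np.array([c['k1'],0,0,0,0]); K=np.array([[c['fx'],0,c['cx']],[0,c['fy'],c['cy']],[0,0,1]])
    u=cv2.undistortPoints(np.array([[uv]],float),K,d)[0,0]
    return -c['R'].T@c['t'], c['R'].T@np.array([u[0],u[1],1])
def atz(n,uv,z):
    o,d=ray(n,uv); return o+d*(z-o[2])/d[2]
def fit(obs,x0):
    # obs: list (cam,u,v,(x,y,z) local)
    def w(q,P):
        c,s=np.cos(q[2]),np.sin(q[2]); return np.array([q[0]+c*P[0]-s*P[1],q[1]+s*P[0]+c*P[1],P[2]])
    def f(q): return np.concatenate([proj(o[0],w(q,o[3]))[0]-[o[1],o[2]] for o in obs])
    r=least_squares(f,x0,loss='soft_l1'); return r.x, f(r.x).reshape(-1,2)
def cr(o,k,p): return o[0]+(p[0]+.5)/k-.5, o[1]+(p[1]+.5)/k-.5
E
python3 - <<'E'
from h import *
S=[('top',*cr((190,90),5,p),np.array(P)/1000) for p,P in [((463,402),(0,0,81)),((122,432),(25,250,98)),((655,325),(25,-150,98)),((72,143),(265,250,98)),((592,72),(265,-150,98))]]
S2=[('side',*cr((280,140),5,p),np.array(P)/1000) for p,P in [((229,324),(0,0,81)),((60,115),(25,250,98)),((403,418),(25,-150,98)),((662,290),(265,-150,98))]]
J=[('top',*cr((160,190),6,p),np.array(P)/1000) for p,P in [((165,200),(26,20,76)),((228,198),(26,-20,76)),((226,284),(-26,-20,76)),((162,281),(-26,20,76)),((212,112),(85,0,53)),((175,450),(-132,0,121)),((145,482),(-140,40,12)),((270,482),(-140,-40,12))]]
J2=[('side',*cr((185,140),7,p),np.array(P)/1000) for p,P in [((312,187),(-26,20,76)),((395,163),(26,20,76)),((412,196),(26,-20,76)),((330,218),(-26,-20,76)),((515,187),(85,0,53)),((117,178),(-132,0,121)),((150,392),(-140,-40,0)),((590,280),(115,-40,6))]]
for nm,l in(('stage',[S,S2,S+S2]),('jack',[J,J2,J+J2])):
    for o in l:
        q,e=fit(o,[0.6,0.2,0]);print(nm,q[:2].round(4),np.degrees(q[2]).round(2));
    print(e.round(1).tolist())
for n,uv,z in[('top',(148,189),.07),('top',(413,202),.085),('top',(357,231),.09),('side',(258,147),.02),('side',(364,340),.04),('side',(296,297),.03)]: print(n,uv,atz(n,uv,z).round(3))
E
```

```text
stage [ 0.6798 -0.0138] 12.65
stage [ 0.684  -0.0116] 13.23
stage [ 0.6821 -0.0135] 13.04
[[0.4, 0.5], [-0.1, 0.1], [0.6, 0.3], [-0.8, -1.8], [-1.2, -7.3], [-0.2, 0.7], [-0.6, -0.6], [-0.8, 1.4], [1.1, 0.1]]
jack [0.4549 0.3064] 1.24
jack [0.4555 0.3079] 1.19
jack [0.4551 0.3068] 1.33
[[-0.1, -0.5], [0.4, -0.2], [0.2, -0.3], [-0.2, 0.2], [-0.7, -0.4], [-0.2, 0.3], [-0.5, 0.1], [0.3, 0.2], [-0.6, -1.1], [0.5, -0.7], [1.2, 0.5], [-0.2, 0.5], [-0.3, 0.1], [0.1, 0.1], [-0.3, 1.3], [-0.0, 0.4]]
top (148, 189) [0.604 0.483 0.07 ]
top (413, 202) [ 0.573 -0.493  0.085]
top (357, 231) [ 0.461 -0.283  0.09 ]
side (258, 147) [0.593 0.476 0.02 ]
side (364, 340) [ 0.581 -0.508  0.04 ]
side (296, 297) [ 0.461 -0.305  0.03 ]
```

```bash
cat >> h.py <<'E'
from scipy.spatial.transform import Rotation as Ro
def pose():
    o=ctrl.get_obs(); return o['tcp_pos'],Ro.from_euler('xyz',o['orientation'],degrees=True).as_matrix(),o
def plan(target,yaw=None):
    """target xyz; yaw(deg): desired direction of jaw axis (mod 180), tool x down"""
    p,R,o=pose()
    d=R.T@(np.array(target)-p)/0.5
    out=[d.round(4)]
    if yaw is not None:
        cand=[]
        for k in(0,180):
            a=np.radians(yaw+k); x=np.array([0,0,-1.]); y=np.array([np.cos(a),np.sin(a),0]); D=np.stack([x,y,np.cross(x,y)],1)
            cand.append(Ro.from_matrix(R.T@D).as_rotvec(degrees=True)/45)
        cand.sort(key=np.linalg.norm); out+=[c.round(4) for c in cand]
    print('tcp',p.round(4),'q',o['qpos'].round(1),'t',round(o['clock'],2),'F',o['force'].round(1),'w',round(o['grip_width'],3))
    print('plan',[a.tolist() for a in out]); print('R',R.round(3).tolist())
E
python3 - <<'E'
from h import *
plan([.455,.307,.16],91.3); plan([.455,.307,.05],91.3)
E
```

```text
tcp [0.2558 0.5698 0.2446] q [-71.7  24.9   1.4  90.2  -0.7  65.   -4.3] t 0.1 F [-0.   0.3 -0.5] w 1.001
plan [[0.1697, -0.3161, 0.5787], [-0.566, -0.0002, 0.0018], [3.434, 0.0025, 0.0003]]
R [[-0.0, 0.409, 0.912], [-0.001, 0.912, -0.409], [-1.0, -0.001, 0.0]]
tcp [0.2558 0.5698 0.2446] q [-71.7  24.9   1.4  90.2  -0.7  65.   -4.3] t 0.1 F [-0.   0.3 -0.5] w 1.001
plan [[0.3897, -0.3158, 0.5787], [-0.566, -0.0002, 0.0018], [3.434, 0.0025, 0.0003]]
R [[-0.0, 0.409, 0.912], [-0.001, 0.912, -0.409], [-1.0, -0.001, 0.0]]
```

Emit:
{"name": "drive_tool", "arguments": {"steps": [[[0.02,-0.06,0.11],[-0.1,0,0],85],[[0.05,-0.12,0.22],[-0.2,0,0],85],[[0.08,-0.18,0.33],[-0.3,0,0],85],[[0.11,-0.24,0.44],[-0.4,0,0],85],[[0.14,-0.29,0.53],[-0.5,0,0],85],[[0.17,-0.316,0.579],[-0.566,0,0],85],[[0.17,-0.316,0.579],[-0.566,0,0],85],[[0.17,-0.316,0.579],[-0.566,0,0],85]]}}

```text
clock: 1.1
tcp_pos: [0.4548, 0.3084, 0.1604]
orientation: [134.0, 90.0, 135.3]
force: [0.5, -0.5, -0.1]
grip_width: 0.995
```

```bash
python3 - <<'E'
from h import *
snap('top','t1.png');im=snap('side','s1.png')
plan([.455,.307,.05],91.3)
S=cv2.imread('pics/t1.png')[150:290,130:330];cv2.imwrite('pics/t1c.png',cv2.resize(S,None,fx=4,fy=4,interpolation=2))
S=cv2.imread('pics/s1.png')[80:220,130:330];cv2.imwrite('pics/s1c.png',cv2.resize(S,None,fx=4,fy=4,interpolation=2))
E
```

```text
tcp [0.4546 0.3091 0.1607] q [-3.970e+01  2.300e+01 -1.000e-01  1.067e+02 -0.000e+00  5.030e+01
  5.160e+01] t 1.2 F [-0.5 -0.   0.7] w 0.999
plan [[0.2214, -0.0044, 0.0007], [0.0023, 0.0002, -0.0012], [-3.9977, 0.0019, 0.0003]]
R [[0.0, -0.024, 1.0], [0.001, 1.0, 0.024], [-1.0, 0.001, 0.0]]
```

View pics/t1c.png

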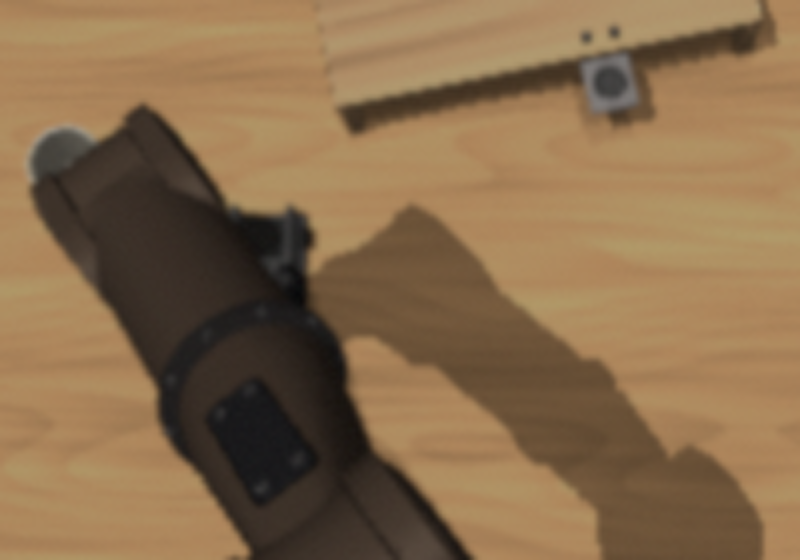

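View pics/s1c.png

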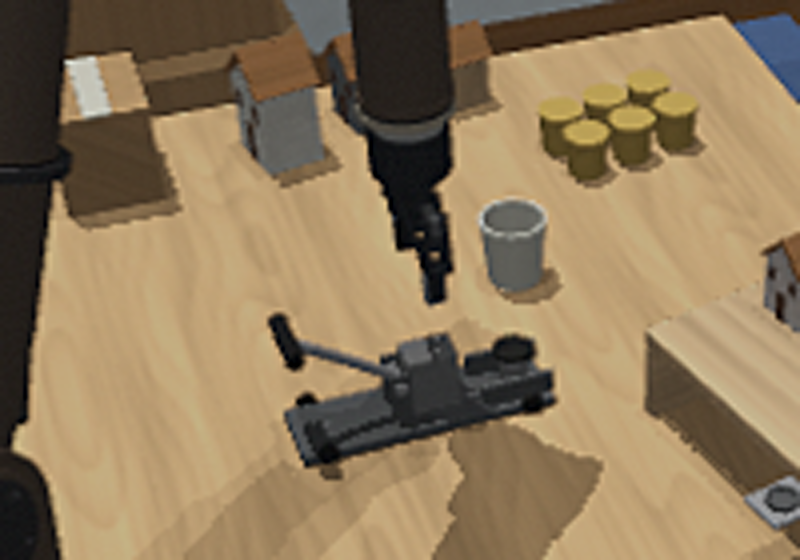

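Emit:
{"name": "drive_tool", "arguments": {"steps": [[[0.1,-0.002,0],[0,0,0],85],[[0.18,-0.004,0],[0,0,0],85],[[0.221,-0.004,0],[0,0,0],85],[[0.221,-0.004,0],[0,0,0],85],[[0.221,-0.004,0],[0,0,0],85],[[0.221,-0.004,0],[0,0,0],20],[[0.221,-0.004,0],[0,0,0],20],[[0.221,-0.004,0],[0,0,0],20],[[0.221,-0.004,0],[0,0,0],20],[[0.221,-0.004,0],[0,0,0],20]], "newtons": 90}}

```text
clock: 2.45
tcp_pos: [0.4559, 0.3067, 0.051]
orientation: [50.3, 89.9, 51.6]
force: [-1.5, 2.1, 6.7]
grip_width: 0.457
```

```bash
python3 - <<'E'
from h import *
im=snap('side','s2.png')
plan([.455,.307,.09])
S=cv2.imread('pics/s2.png')[100:220,150:300];cv2.imwrite('pics/s2c.png',cv2.resize(S,None,fx=5,fy=5,interpolation=2))
E
```

```text
tcp [0.456  0.3067 0.051 ] q [-39.2  31.6  -0.3 112.    0.2  36.3  51.6] t 2.5 F [-1.4  1.5  7.2] w 0.456
plan [[-0.0781, 0.0009, -0.0018]]
R [[0.002, -0.023, 1.0], [0.002, 1.0, 0.023], [-1.0, 0.002, 0.002]]
```

View pics/s2c.png

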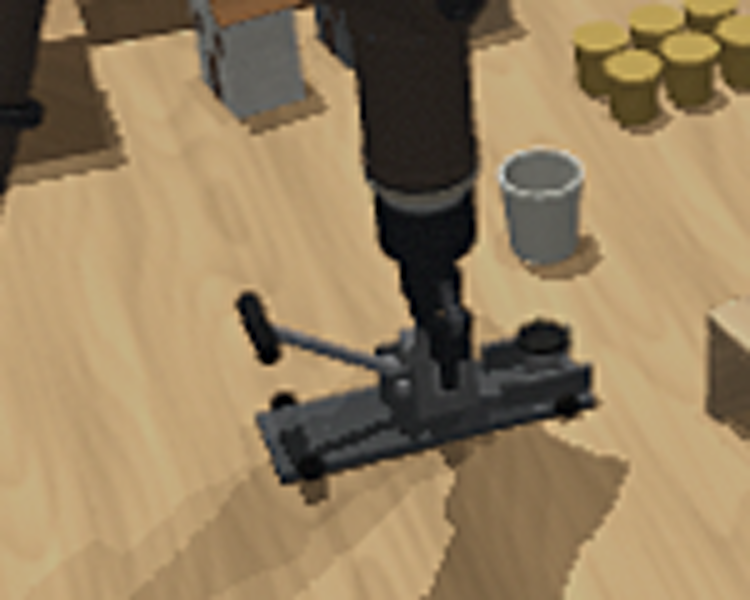

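Emit:
{"name": "drive_tool", "arguments": {"steps": [[[-0.04,0,0],[0,0,0],20],[[-0.08,0,0],[0,0,0],20],[[-0.08,0,0],[0,0,0],20]], "newtons": 110}}

```text
clock: 2.88
tcp_pos: [0.4557, 0.3057, 0.0904]
orientation: [35.4, 89.9, 36.7]
force: [0.4, 0.4, -8.0]
grip_width: 0.458
```

```bash
python3 - <<'E'
from h import *
plan([.482,-.06,.09],103)
E
```

```text
tcp [0.4557 0.3057 0.0904] q [-39.3  28.2  -0.2 110.5   0.2  41.2  51.7] t 2.88 F [ 0.4  0.4 -8. ] w 0.458
plan [[0.0003, -0.7323, 0.0361], [-0.2603, 0.0017, -0.0009], [3.7397, -0.0014, -0.0025]]
R [[0.001, -0.022, 1.0], [0.001, 1.0, 0.022], [-1.0, 0.001, 0.001]]
```

Emit:
{"name": "drive_tool", "arguments": {"steps": [[[0,-0.05,0],[0,0,0],20],[[0,-0.14,0.006],[-0.03,0,0],20],[[0,-0.24,0.012],[-0.07,0,0],20],[[0,-0.34,0.018],[-0.11,0,0],20],[[0,-0.44,0.024],[-0.15,0,0],20],[[0,-0.54,0.028],[-0.19,0,0],20],[[0,-0.63,0.032],[-0.22,0,0],20],[[0,-0.7,0.036],[-0.25,0,0],20],[[0,-0.732,0.036],[-0.26,0,0],20],[[0,-0.732,0.036],[-0.26,0,0],20]]}}

```text
clock: 4.12
tcp_pos: [0.4802, -0.0623, 0.0888]
orientation: [-176.3, 89.9, -163.5]
force: [0.3, 1.3, -7.9]
grip_width: 0.455
```

```bash
python3 - <<'E'
from h import *
snap('top','t3.png');snap('side','s3.png')
plan([.482,-.06,.056],103)
def c(f,x0,y0,w,h,k,g): cv2.imwrite('pics/'+g,cv2.resize(cv2.imread('pics/'+f)[y0:y0+h,x0:x0+w],None,fx=k,fy=k,interpolation=2))
c('s3.png',220,130,160,120,5,'s3c.png');c('t3.png',200,130,150,110,5,'t3c.png')
E
```

```text
tcp [ 0.4807 -0.0598  0.0891] q [  2.5  23.8  -2.2 119.1   1.4  37.2 102.3] t 4.22 F [-0.2 -0.7 -7.9] w 0.456
plan [[0.0662, -0.001, 0.0025], [-0.0008, -0.0018, -0.0009], [3.9992, -0.0015, 0.0028]]
R [[-0.002, -0.224, 0.975], [0.0, 0.975, 0.224], [-1.0, 0.001, -0.001]]
```

View pics/s3c.png

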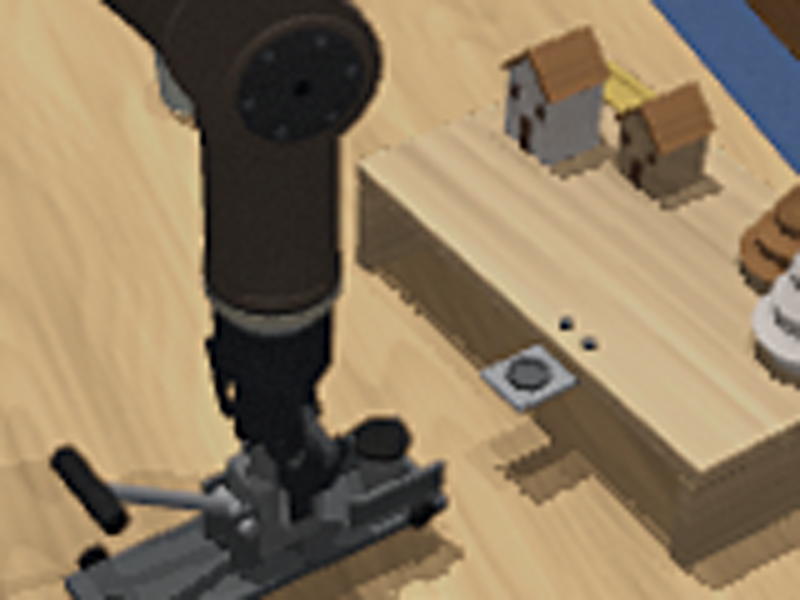

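View pics/t3c.png

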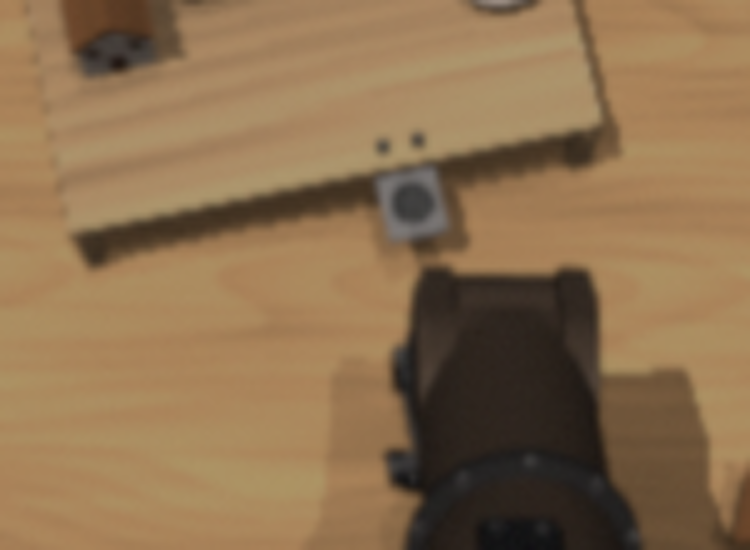

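```bash
python3 - <<'E'
from h import *
for n,uv in[('top',cr((190,90),5,(463,402))),('top',cr((200,130),5,(412,204))),('side',cr((280,140),5,(229,324))),('side',cr((220,130),5,(529,373)))]: print(n,uv,atz(n,uv,.081).round(4))
for z in (.091,.0915):
  print('saddle',atz('side',cr((220,130),5,(384,437)),z).round(4))
a=np.radians(13);print('expected saddle',np.array([.4807,-.0598])+.084*np.array([np.cos(a),np.sin(a)]))
E
```

```text
top (282.2, 170.0) [ 0.6838 -0.0121  0.081 ]
top (282.0, 170.4) [ 0.6823 -0.0114  0.081 ]
side (325.4, 204.4) [ 0.6843 -0.0103  0.081 ]
side (325.4, 204.2) [ 0.6847 -0.0094  0.081 ]
saddle [ 0.5633 -0.0439  0.091 ]
saddle [ 0.5631 -0.0444  0.0915]
expected saddle [ 0.56254709 -0.04090411]
```

```bash
python3 - <<'E'
from h import *
plan([.550,-.0415,.057],103)
E
```

```text
tcp [ 0.4807 -0.0598  0.0891] q [  2.5  23.8  -2.2 119.1   1.4  37.2 102.3] t 4.22 F [-0.2 -0.7 -7.9] w 0.456
plan [[0.064, 0.0045, 0.1433], [-0.0008, -0.0018, -0.0009], [3.9992, -0.0015, 0.0028]]
R [[-0.002, -0.224, 0.975], [0.0, 0.975, 0.224], [-1.0, 0.001, -0.001]]
```

Emit:
{"name": "drive_tool", "arguments": {"steps": [[[0.035,0,0.0],[0,0,0],20],[[0.062,0,0.02],[0,0,0],20],[[0.064,0.002,0.07],[0,0,0],20],[[0.064,0.003,0.115],[0,0,0],20],[[0.064,0.0045,0.143],[0,0,0],20],[[0.064,0.0045,0.143],[0,0,0],20]]}}

```text
clock: 4.97
tcp_pos: [0.5516, -0.0407, 0.0575]
orientation: [36.3, 90.0, 49.4]
force: [0.6, -0.4, -7.7]
grip_width: 0.453
```

```bash
python3 - <<'E'
from h import *
snap('top','t4.png');snap('side','s4.png')
plan([.6015,-.0285,.055],103)
def c(f,x0,y0,w,h,k,g): cv2.imwrite('pics/'+g,cv2.resize(cv2.imread('pics/'+f)[y0:y0+h,x0:x0+w],None,fx=k,fy=k,interpolation=2))
c('s4.png',230,160,130,100,6,'s4c.png');c('t4.png',220,140,130,100,6,'t4c.png')
E
```

```text
tcp [ 0.5497 -0.0417  0.0574] q [  0.   31.3  -1.7 111.2   1.5  37.6 100.4] t 5.08 F [ 0.3 -0.9 -7.8] w 0.457
plan [[0.0045, 0.0024, 0.1068], [0.0002, -0.0022, -0.0003], [-3.9998, 0.0005, -0.0034]]
R [[-0.002, -0.225, 0.974], [-0.0, 0.974, 0.225], [-1.0, 0.0, -0.002]]
```

View pics/s4c.png

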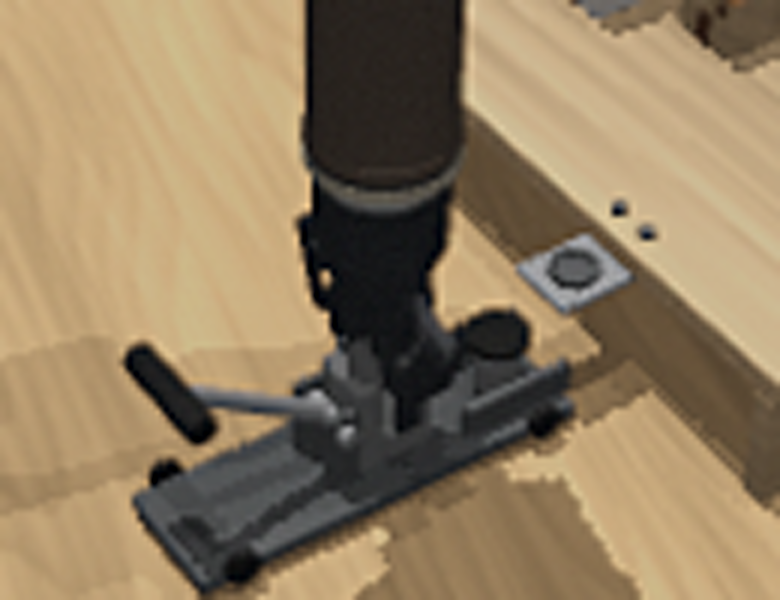

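View pics/t4c.png

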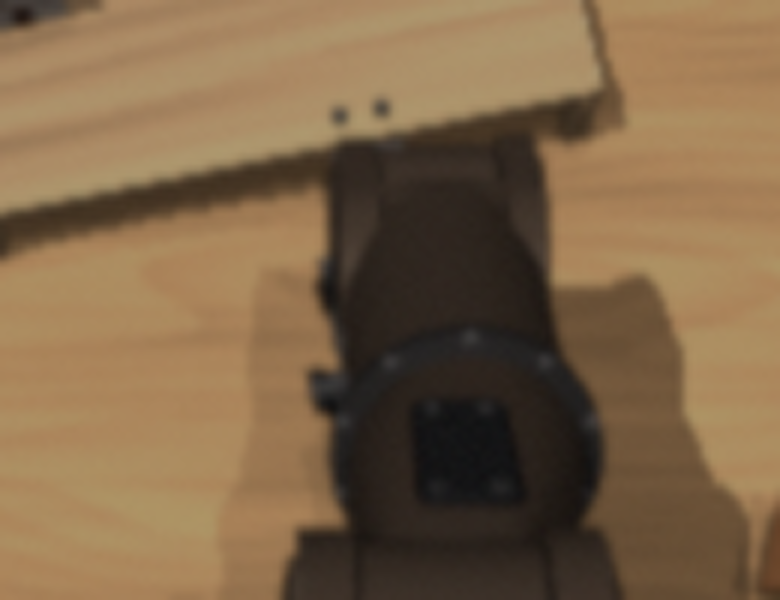

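```bash
python3 - <<'E'
from h import *
c6=lambda p:cr((230,160),6,p)
print('saddle',atz('side',c6((497,334)),.0594).round(4),'ring',atz('side',c6((575,268)),.081).round(4))
b=.0064
O=[('side',*c6(p),np.array(P)/1000+[0,0,b]) for p,P in [((497,334),(85,0,53)),((171,392),(-132,0,121)),((138,497),(-140,40,12)),((208,590),(-140,-40,0)),((574,403),(115,-40,6)),((243,563),(-120,-40,6))][:5]]
q,e=fit(O,[.55,-.04,.2]);print(q,np.degrees(q[2]),e.round(1).tolist())
print('saddle fit',q[:2]+.085*np.array([np.cos(q[2]),np.sin(q[2])]))
S=[('side',*c6(p),np.array(P)/1000) for p,P in [((575,268),(0,0,81)),((518,267),(-25,22,80)),((567,312),(-25,-22,80))]]
E
```

```text
saddle [ 0.6307 -0.0245  0.0594] ring [ 0.6847 -0.0097  0.081 ]
[ 0.55094171 -0.03948731  0.24407646] 13.984550940266354 [[0.1, -1.2], [0.4, 0.1], [-1.2, -0.6], [-0.1, 1.3], [0.5, 0.2]]
saddle fit [ 0.63342239 -0.01894619]
```

```bash
python3 - <<'E'
from h import *
plan([.6027,-.0287,.057],103)
E
```

```text
tcp [ 0.5497 -0.0417  0.0574] q [  0.   31.3  -1.7 111.2   1.5  37.6 100.4] t 5.08 F [ 0.3 -0.9 -7.8] w 0.457
plan [[0.0005, 0.0015, 0.1091], [0.0002, -0.0022, -0.0003], [-3.9998, 0.0005, -0.0034]]
R [[-0.002, -0.225, 0.974], [-0.0, 0.974, 0.225], [-1.0, 0.0, -0.002]]
```

Emit:
{"name": "drive_tool", "arguments": {"steps": [[[0.0,0,0.03],[0,0,0],20],[[0.0,0.001,0.06],[0,0,0],20],[[0.0,0.0015,0.09],[0,0,0],20],[[0.0,0.0015,0.109],[0,0,0],20],[[0.0,0.0015,0.109],[0,0,0],20],[[0.006,0.0015,0.109],[0,0,0],20],[[0.012,0.0015,0.109],[0,0,0],20],[[0.012,0.0015,0.109],[0,0,0],20]]}}

```text
clock: 6.08
tcp_pos: [0.6032, -0.0289, 0.0515]
orientation: [171.9, 90.0, -175.2]
force: [0.2, 0.1, -7.5]
grip_width: 0.454
```

```bash
python3 - <<'E'
from h import *
snap('side','s5.png')
plan([.6027,-.0287,.051],103)
def c(f,x0,y0,w,h,k,g): cv2.imwrite('pics/'+g,cv2.resize(cv2.imread('pics/'+f)[y0:y0+h,x0:x0+w],None,fx=k,fy=k,interpolation=2))
c('s5.png',250,160,120,95,6,'s5c.png')
E
```

```text
tcp [ 0.6034 -0.0288  0.0516] q [ -1.3  35.3  -1.4 103.8   1.3  40.9  99.5] t 6.12 F [ 0.6  0.2 -8. ] w 0.455
plan [[0.0013, 0.0006, -0.0013], [-0.0002, -0.0007, -0.0001], [3.9998, -0.0002, 0.0011]]
R [[-0.001, -0.225, 0.974], [-0.0, 0.974, 0.225], [-1.0, 0.0, -0.001]]
```

View pics/s5c.png

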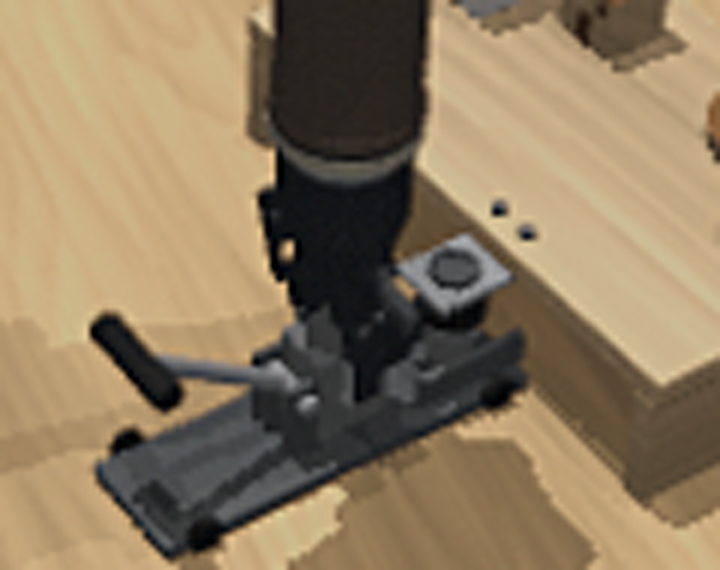

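Emit:
{"name": "drive_tool", "arguments": {"steps": [[[0.003,0.001,-0.001],[0,0,0],20],[[0.004,0.001,-0.001],[0,0,0],20],[[0.004,0.001,-0.001],[0,0,0],20],[[0.003,0.001,-0.001],[0,0,0],60],[[0.003,0.001,-0.001],[0,0,0],85],[[0.003,0.001,-0.001],[0,0,0],85],[[-0.04,0.001,-0.001],[0,0,0],85],[[-0.12,0.001,-0.001],[0,0,0],85],[[-0.22,0.001,-0.001],[0,0,0],85],[[-0.22,0.001,-0.001],[0,0,0],85]]}}

```text
clock: 7.38
tcp_pos: [0.6058, -0.0283, 0.166]
orientation: [-10.9, 89.6, 2.1]
force: [0.3, -1.6, -0.5]
grip_width: 0.997
```

```bash
python3 - <<'E'
from h import *
snap('side','s6.png')
# target: over bar, handle up: bar = jack -0.132
a=np.radians(13); u=np.array([np.cos(a),np.sin(a)])
j=np.array([.6022,-.0286]); 
for d in(.132,.15,.154): print(d,j-d*u)
plan([*(j-.136*u),.20],103)
def c(f,x0,y0,w,h,k,g): cv2.imwrite('pics/'+g,cv2.resize(cv2.imread('pics/'+f)[y0:y0+h,x0:x0+w],None,fx=k,fy=k,interpolation=2))
c('s6.png',250,160,120,95,6,'s6c.png')
E
```

```text
0.132 [ 0.47358315 -0.05829354]
0.15 [ 0.45604449 -0.06234266]
0.154 [ 0.45214701 -0.06324246]
tcp [ 0.6045 -0.0283  0.1637] q [-1.4 27.3 -1.3 98.7  0.8 53.7 99.9] t 7.42 F [ 0.4 -0.2 -1.4] w 0.99
plan [[-0.0736, 0.0003, -0.2763], [-0.0, 0.0052, 0.001], [4.0, 0.0015, -0.0082]]
R [[0.004, -0.225, 0.974], [0.0, 0.974, 0.225], [-1.0, -0.001, 0.004]]
```

View pics/s6c.png

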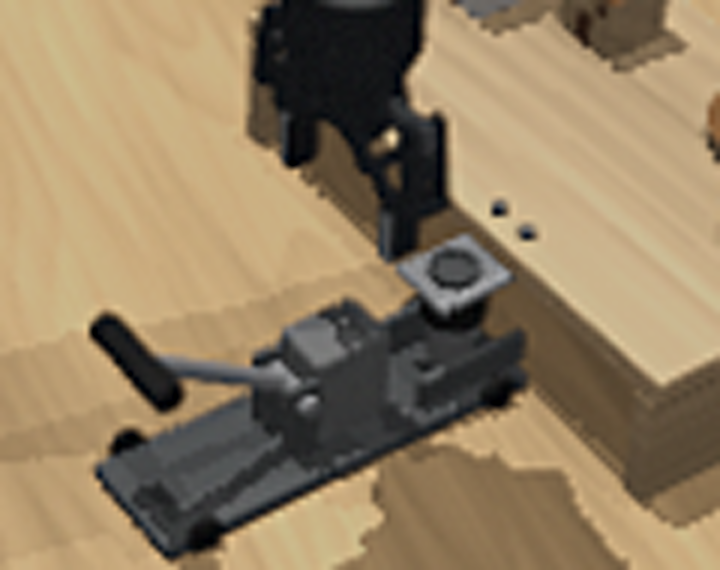

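Emit:
{"name": "drive_tool", "arguments": {"steps": [[[-0.07,0,-0.03],[0,0,0],0],[[-0.12,0,-0.1],[0,0,0],0],[[-0.12,0,-0.19],[0,0,0],0],[[-0.1,0,-0.25],[0,0,0],0],[[-0.08,0,-0.276],[0,0.005,0],0],[[-0.074,0,-0.276],[0,0.005,0],0],[[-0.074,0,-0.276],[0,0.005,0],0]]}}

```text
clock: 8.3
tcp_pos: [0.4697, -0.059, 0.1984]
orientation: [176.9, 89.8, -170.0]
force: [0.4, 0.3, -0.1]
grip_width: 0.001
```

```bash
python3 - <<'E'
from h import *
snap('side','s7.png');snap('top','t7.png')
plan([.472,-.0587,.16],103)
def c(f,x0,y0,w,h,k,g): cv2.imwrite('pics/'+g,cv2.resize(cv2.imread('pics/'+f)[y0:y0+h,x0:x0+w],None,fx=k,fy=k,interpolation=2))
c('s7.png',250,160,120,95,6,'s7c.png');c('t7.png',230,130,120,95,6,'t7c.png')
E
```

```text
tcp [ 0.4698 -0.059   0.1988] q [  2.   14.   -1.6 113.9   0.5  52.3 103.1] t 8.4 F [ 0.1 -0.8  0.8] w -0.001
plan [[0.0775, -0.0004, 0.0047], [0.0007, -0.0044, -0.0001], [-3.9993, 0.0001, -0.0069]]
R [[-0.003, -0.225, 0.974], [-0.001, 0.974, 0.225], [-1.0, 0.0, -0.003]]
```

View pics/s7c.png

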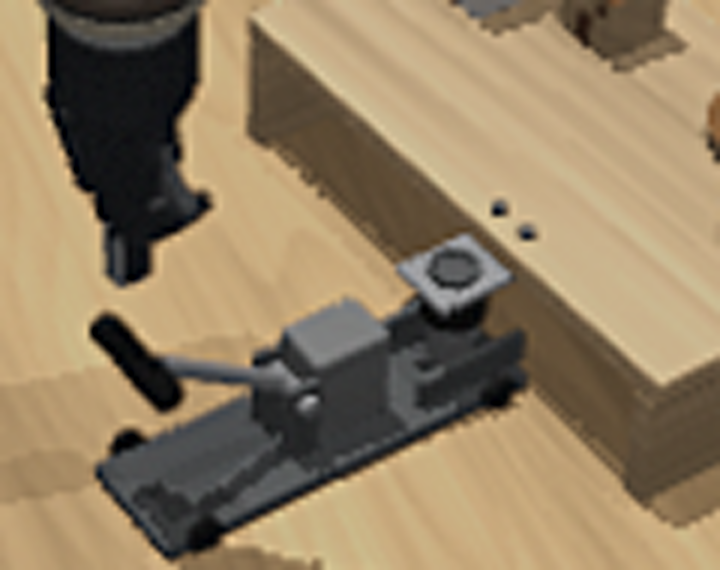

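View pics/t7c.png

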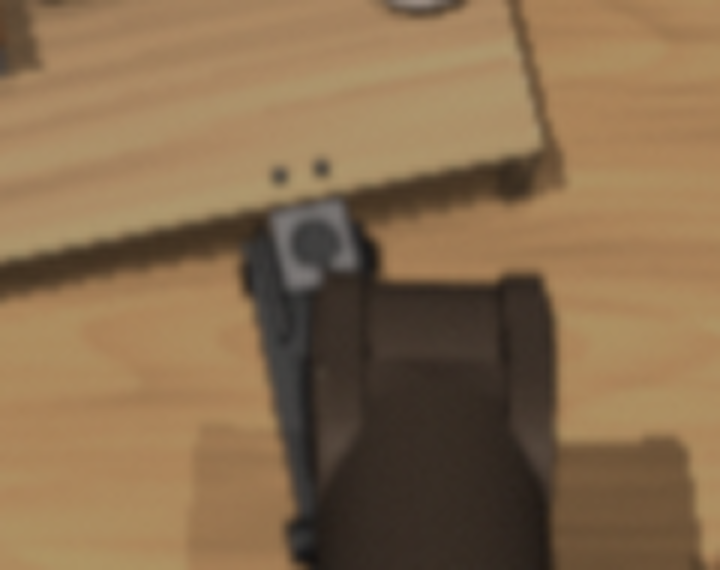

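```bash
python3 - <<'E'
from h import *
c6=lambda p:cr((250,160),6,p)
O=[('side',*c6(p),np.array(P)/1000) for p,P in [((137,361),(-132,0,121)),((285,335),(-26,20,76)),((345,300),(26,20,76)),((388,330),(26,-20,76)),((325,360),(-26,-20,76)),((97,468),(-140,40,12)),((165,557),(-140,-40,0))]]
q,e=fit(O,[.6,-.03,.2]);print(q.round(4),np.degrees(q[2]),e.round(1).tolist())
u=np.array([np.cos(q[2]),np.sin(q[2])]);print('saddle side',q[:2]+.085*u)
print('ring side',atz('side',c6((455,268)),.081),'ring top',atz('top',cr((230,130),6,(314,241)),.081))
# wheels
w0=[atz('top',cr((160,190),6,p),.012)[:2] for p in((153,116),(288,117))]
a=np.radians(1.3);R0=np.array([[np.cos(a),-np.sin(a)],[np.sin(a),np.cos(a)]])
l=[R0.T@(w-[.4551,.3068]) for w in w0];print('wheel local',l)
w1=[atz('top',cr((230,130),6,p),.012)[:2] for p in((250,268),(372,250))]
d=w1[0]-w1[1];print(w1,'axis yaw',np.degrees(np.arctan2(-d[0],d[1])))
m=(w1[0]+w1[1])/2; lx=(l[0]+l[1])/2
for yaw in (np.radians(13),np.radians(14)):
  R=np.array([[np.cos(yaw),-np.sin(yaw)],[np.sin(yaw),np.cos(yaw)]])
  print('saddle top',m+R@(np.array([.085,0])-lx))
# holes
for n,o,P in(('side',(250,160),[(500,208),(528,232)]),('top',(230,130),[(279,175),(321,168)])):
  h=[atz(n,cr(o,6,p),.099)[:2] for p in P];print(n,'holes mid',np.mean(h,0))
E
```

```text
[ 0.6029 -0.0284  0.235 ] 13.464557925842533 [[0.2, 0.2], [-1.2, -1.5], [1.2, -1.4], [0.9, 0.3], [-1.1, 1.2], [-0.9, -0.8], [0.6, 1.4]]
saddle side [ 0.68559166 -0.0085692 ]
ring side [ 0.68466048 -0.00965423  0.081     ] ring top [ 0.68478486 -0.01105091  0.081     ]
wheel local [array([0.09029832, 0.04218744]), array([ 0.08964698, -0.04345817])]
[array([0.68776233, 0.02892147]), array([ 0.70161576, -0.04869068])] axis yaw 10.120463256579454
saddle top [ 0.68970092 -0.01038413]
saddle top [ 0.6897104  -0.01047111]
side holes mid [ 0.72435662 -0.00128506]
top holes mid [ 0.72326988 -0.00151457]
```

Emit:
{"name": "drive_tool", "arguments": {"steps": [[[0.07,0,0],[0,0,0],0],[[0.102,0,0],[0,0,0],0],[[0.125,0,-0.006],[0,0,0],0],[[0.142,0,-0.013],[0,0,0],0],[[0.16,0,-0.02],[0,0,0],0],[[0.176,0,-0.025],[0,0,0],0],[[0.176,0,-0.025],[0,0,0],0]]}}

```text
clock: 9.28
tcp_pos: [0.4554, -0.0625, 0.1108]
orientation: [177.8, 89.7, -169.3]
force: [-6.6, -0.8, 12.3]
grip_width: -0.0
```

```bash
python3 - <<'E'
from h import *
snap('side','s8.png')
plan([.4536,-.0641,.07],103)
def c(f,x0,y0,w,h,k,g): cv2.imwrite('pics/'+g,cv2.resize(cv2.imread('pics/'+f)[y0:y0+h,x0:x0+w],None,fx=k,fy=k,interpolation=2))
c('s8.png',250,160,120,95,6,'s8c.png')
E
```

```text
tcp [ 0.4554 -0.0625  0.111 ] q [  2.4  20.   -1.7 121.1   1.   39.2 103. ] t 9.32 F [-6.5 -0.7 12.1] w -0.001
plan [[0.0821, -0.0023, -0.0038], [-0.0003, -0.0076, -0.0003], [3.9997, -0.0005, 0.0119]]
R [[-0.006, -0.225, 0.974], [-0.001, 0.974, 0.225], [-1.0, 0.0, -0.006]]
```

View pics/s8c.png

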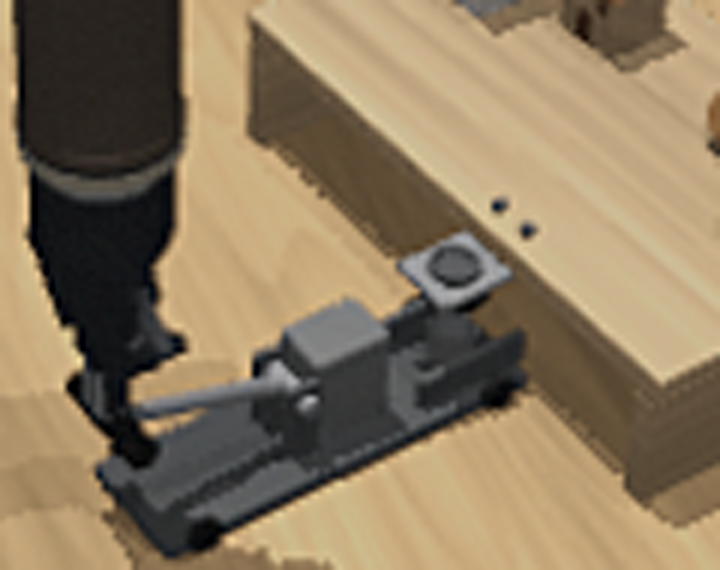

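```bash
python3 - <<'E'
from h import *
q=np.array([.6029,-.0284,.232]);u=np.array([np.cos(q[2]),np.sin(q[2])]);v=np.array([-u[1],u[0]])
for a in(.61,.4,.3,.2,.1,0,-.09):
  x=-.034-.12*np.cos(a);z=.052+.12*np.sin(a)
  P=np.array([[*(q[:2]+x*u+s*v),z] for s in(.035,0,-.035)])
  print(a,((proj('side',P)-[250,160])*6).round(0).tolist())
p,R,o=pose();print('tip',((proj('side',p+[0,0,-.014])-[250,160])*6).round(0))
E
```

```text
0.61 [[100.0, 323.0], [135.0, 360.0], [170.0, 399.0]]
0.4 [[83.0, 360.0], [116.0, 398.0], [151.0, 437.0]]
0.3 [[77.0, 377.0], [110.0, 415.0], [145.0, 454.0]]
0.2 [[73.0, 395.0], [106.0, 433.0], [141.0, 472.0]]
0.1 [[71.0, 411.0], [104.0, 449.0], [138.0, 488.0]]
0 [[70.0, 426.0], [104.0, 464.0], [138.0, 504.0]]
-0.09 [[72.0, 439.0], [105.0, 478.0], [139.0, 517.0]]
tip [[105. 404.]]
```

Emit:
{"name": "drive_tool", "arguments": {"steps": [[[0.02,0,-0.006],[0,0,0],0],[[0.04,0,-0.01],[0,0,0],0],[[0.06,0,-0.013],[0,0,0],0],[[0.078,0,-0.014],[0,0,0],0],[[0.09,0,-0.014],[0,0,0],0],[[0.09,0,-0.014],[0,0,0],0]]}}

```text
clock: 10.07
tcp_pos: [0.448, -0.0643, 0.0657]
orientation: [178.0, 89.6, -169.1]
force: [-7.2, -2.3, 9.6]
grip_width: -0.005
```

```bash
python3 - <<'E'
from h import *
snap('side','s9.png')
plan([.4536,-.0641,.06],103)
def c(f,x0,y0,w,h,k,g): cv2.imwrite('pics/'+g,cv2.resize(cv2.imread('pics/'+f)[y0:y0+h,x0:x0+w],None,fx=k,fy=k,interpolation=2))
c('s9.png',250,160,120,95,6,'s9c.png')
E
```

```text
tcp [ 0.4482 -0.0643  0.0658] q [  2.6  24.1  -1.6 124.2   1.4  32.2 102.9] t 10.12 F [-5.9 -2.  10.1] w 0.003
plan [[0.0116, -0.0021, 0.0107], [-0.0005, -0.0084, -0.0002], [3.9995, -0.0004, 0.0131]]
R [[-0.006, -0.225, 0.974], [-0.001, 0.974, 0.225], [-1.0, 0.0, -0.007]]
```

View pics/s9c.png

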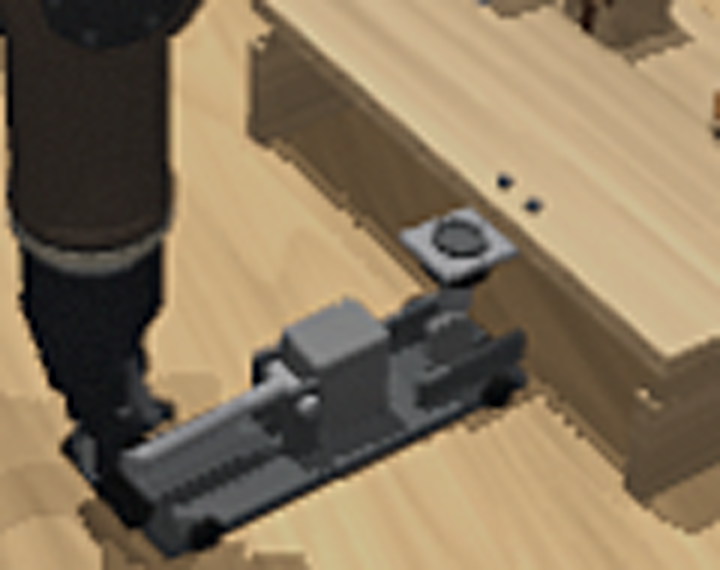

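Emit:
{"name": "drive_tool", "arguments": {"steps": [[[0.003,0,0],[0,0,0],0],[[0.003,0,0],[0,0,0],0],[[-0.02,0,0.002],[0,0,0],0],[[-0.045,0,0.006],[0,0,0],0],[[-0.07,0,0.01],[0,0,0],0],[[-0.095,0,0.016],[0,0,0],0],[[-0.125,0,0.024],[0,0,0],0],[[-0.155,0,0.032],[0,0,0],0],[[-0.19,0,0.036],[0,0,0],0],[[-0.2,0,0.036],[0,0,0],0]]}}

```text
clock: 11.38
tcp_pos: [0.4684, -0.0596, 0.1669]
orientation: [-160.9, 89.9, -147.8]
force: [-0.1, -0.2, -0.3]
grip_width: -0.003
```

```bash
python3 - <<'E'
from h import *
snap('side','s10.png');snap('top','t10.png')
plan([.4536,-.0641,.06],103)
c7=lambda p:cr((250,160),6,p)
for z in(.081,.1,.105): print(z,(proj('side',[.6845,-.0105,z])-[250,160])*6)
def c(f,x0,y0,w,h,k,g): cv2.imwrite('pics/'+g,cv2.resize(cv2.imread('pics/'+f)[y0:y0+h,x0:x0+w],None,fx=k,fy=k,interpolation=2))
c('s10.png',250,160,120,95,6,'s10c.png')
E
```

```text
tcp [ 0.4676 -0.0597  0.1661] q [  2.1  16.2  -1.6 116.4   0.7  47.5 103. ] t 11.47 F [-0.4  0.4  0.7] w 0.003
plan [[0.2123, -0.0023, -0.0287], [0.0001, -0.0036, 0.0003], [-3.9998, -0.0004, -0.0057]]
R [[-0.003, -0.225, 0.974], [-0.001, 0.974, 0.225], [-1.0, -0.0, -0.003]]
0.081 [[452.84052928 266.49379178]]
0.1 [[454.86606751 242.02968081]]
0.105 [[455.40458364 235.52646759]]
```

View pics/s10c.png

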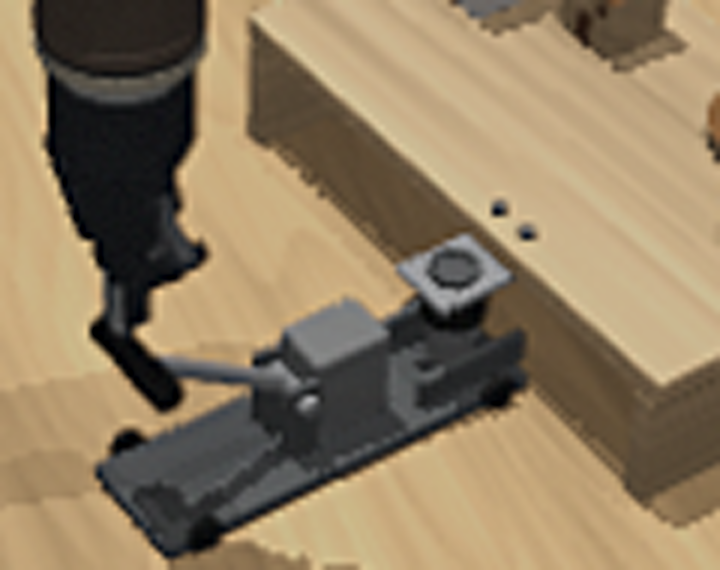

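Emit:
{"name": "drive_tool", "arguments": {"steps": [[[0.035,0,0],[0,0,0],0],[[0.06,0,-0.008],[0,0,0],0],[[0.085,0,-0.016],[0,0,0],0],[[0.11,0,-0.025],[0,0,0],0],[[0.135,0,-0.031],[0,0,0],0],[[0.16,0,-0.036],[0,0,0],0],[[0.18,0,-0.039],[0,0,0],0],[[0.196,0,-0.04],[0,0,0],0],[[0.204,0,-0.04],[0,0,0],0],[[0.204,0,-0.04],[0,0,0],0]]}}

```text
clock: 12.72
tcp_pos: [0.4449, -0.0649, 0.0638]
orientation: [176.4, 89.5, -170.6]
force: [-10.2, -1.2, 26.9]
grip_width: 0.002
```

```bash
python3 - <<'E'
from h import *
snap('side','s11.png');snap('top','t11.png')
plan([.448,-.0643,.065],103)
def c(f,x0,y0,w,h,k,g): cv2.imwrite('pics/'+g,cv2.resize(cv2.imread('pics/'+f)[y0:y0+h,x0:x0+w],None,fx=k,fy=k,interpolation=2))
c('s11.png',250,160,120,95,6,'s11c.png')
E
```

```text
tcp [ 0.4449 -0.0648  0.064 ] q [  2.7  24.1  -1.6 124.6   1.4  31.8 103. ] t 12.82 F [-10.5  -1.1  25.5] w 0.004
plan [[-0.0021, -0.0003, 0.0063], [-0.0009, -0.0099, -0.0006], [3.9991, -0.0009, 0.0156]]
R [[-0.008, -0.224, 0.974], [-0.001, 0.975, 0.224], [-1.0, 0.0, -0.008]]
```

View pics/s11c.png

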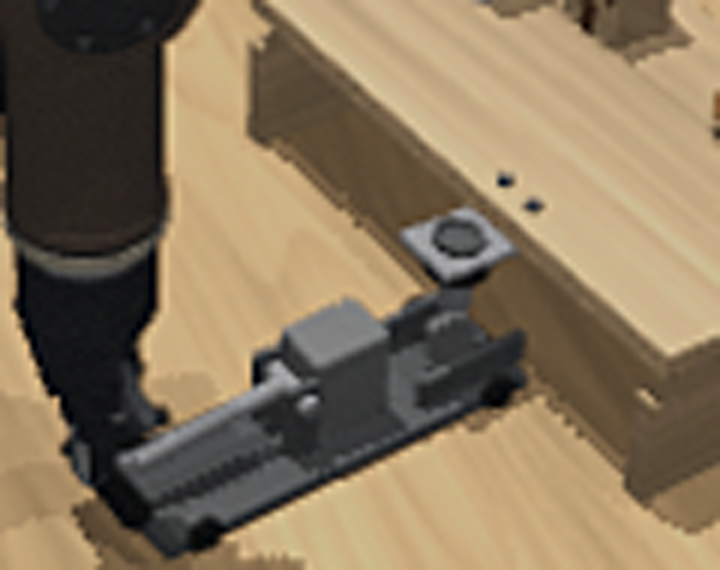

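View pics/t11.png

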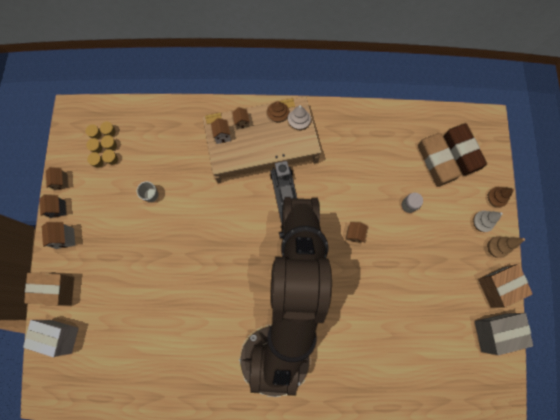

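Emit:
{"name": "drive_tool", "arguments": {"steps": [[[-0.001,0,0],[0,0,0],0],[[-0.001,0,0],[0,0,0],0],[[-0.001,0,0],[0,0,0],0],[[-0.001,0,0],[0,0,0],0],[[-0.001,0,0],[0,0,0],0],[[-0.001,0,0],[0,0,0],0],[[-0.001,0,0],[0,0,0],0],[[-0.001,0,0],[0,0,0],0]]}}

```text
clock: 13.82
tcp_pos: [0.4449, -0.0648, 0.0643]
orientation: [176.5, 89.6, -170.6]
force: [-9.1, -1.4, 20.4]
grip_width: 0.004
```

```bash
python3 - <<'E'
from h import *
p,R,o=pose();print(p,o['force'],o['qd'].round(2));snap('side','s12.png')
d=cv2.absdiff(cv2.imread('pics/s12.png'),cv2.imread('pics/s11.png'))[160:255,250:370];print(d.max(),(d>25).sum())
if np.linalg.norm(p-[.4449,-.0648,.064])<.002 and 12<o['force'][2]<40: print('ok',ctrl.finish_job())
E
```

```text
[ 0.44489236 -0.06483335  0.06427506] [-9.0572093  -1.44566929 20.42303425] [-0.04 -0.02 -0.03 -0.07  0.04  0.03  0.03]
80 44
the job is handed in; nothing more can be done
ok None
```

I carried the jack to the stage, stood it with its saddle under the lift pad and its handle pointing out, and let go. I did one trial pump with the closed fingers (down, then fully back up), pressed the handle down again and handed the job in at about 14 s with it held there.

**Last checks:**
- **Hold:** the tool held still for 1 s, with about 20 N up and 9 N sideways on the fingers. The tool height puts the handle on or very near its stop, at about 0.7 rad.
- **Deck:** the ring on the tongue rose about 23 mm in the side view on the trial pump and looked the same on the second press. After the trial pump the deck was back where it started.
- **Jack:** I saw no movement of the base through the pumping. The side view puts the saddle about 1.5 mm from the pad centre.
- **Other items:** in the top view the house, tin and cup stand where they did at the start.

**Disagreed or weak:**
- **Saddle position:** the top view, from wheels partly hidden by the tongue, gave about 5 mm rather than 1.5 mm. Both are inside the 12 mm limit.
- **Finger position:** the fingertips sit about 9 mm behind the middle of the crossbar, close to the edge of their 22 mm width. They did not slip.
- **Final picture check:** comparing two pictures 1 s apart, 44 colour values around the jack differed. I handed in without viewing the last picture.

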